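# Torque a scooter's axle nut, then put the wrench away

## Robot

A 6-joint arm with a two-finger parallel gripper is mounted at the origin on the work surface. World frame = base frame: x ahead of the robot, y to its left, z up, the work surface at z = 0. Lengths are in m, angles in rad, forces in N, time in s.
With the tool pointing down it reaches from about 0.25 to 0.775 m from the base axis. Payload 4 kg.
Tool frame: the origin (TCP) lies at the very end of the fingers, on their centre line; the grasp point (between the pads) lies 19 mm behind it; z points along the fingers, y is the line along which they close (so a half turn about z gives the same grasp; the last joint's range is limited). The gripper opens to 94 mm and grips with 3 to 60 N. Pads are 16 mm wide; open, the fingers measure 119 mm over their backs; the gripper's body (75 mm by 177 mm) begins 78 mm behind the grasp point.
Start: joints at [-1.333, 0.087, 1.371, -0, 1.684, -0.103], TCP at [0.184, -0.518, 0.206] pointing down, gripper open.
Joint ranges: [-3.1, 3.1], [-0.76, 2.03], [0.27, 2.55], [-1.08, 4.22], [0.17, 2.65], [-2.57, 2.57]. Speed limits (rad/s): [2.79, 2.79, 3.14, 3.14, 3.14, 3.14].

## Interface

Orientations are given as [roll, pitch, yaw] about the fixed x, y, z axes, in that order (R = Rz(yaw) Ry(pitch) Rx(roll)).
In Python, from bench import robot gives the robot as it stands. The module is installed in compiled form; this text tells all that it offers.
- The arm moves only by the tool move_arm, never from a script. Its argument "deltas" is one flat list of numbers, 7 for each row, row after row: the turn, a rotation vector about the tool's x, y, z in rad, then the shift along the tool's x, y, z in cm, then the closure, from -1 (fully open) to 1 (shut). A call has 1 to 8 rows; each row is the pose to reach, as a shift and turn from the pose commanded when the call began, along the tool's axes at that moment; what a row does not reach only later rows make up. A row lasts 1/10 s, in which the tool goes at most 50 mm and 8.59 degrees, less where a joint would pass 70% of its speed; a pose out of reach is approached as far as the arm can. A call with a gripper value outside its range is refused whole. The fingers move at their own pace and stop on an object; the grip force is fixed at half the most. Time passes only in rows, so rows that repeat a pose let the fingers close. It gives the time, the measured TCP pose, the force, the opening and the grip force at its end, in the units of the state.
- robot.get_obs(): the state, without advancing time (a new reading comes with each control period).
- robot.snapshot(name): name is "side" or "top"; returns a dict with "image" (480x640x3 uint8, red, green, blue), "depth" (480x640 float32, m along the optical axis (not along the pixel's ray), 0 where there is no reading), "fov_y" (degrees; the focal length in pixels is half the picture's height over the tangent of half this angle, whatever the lens; pixels are square), "cx", "cy" (the principal point, pixels), "origin" and "orientation" of the camera in the world. Camera axes: x right, y up, looking along -z (the intrinsics and any distortion apply to the point x, -y, -z); pixel columns grow to the right and rows downward; lengths in m; the calibration is good to about 2 mm. A picture is of the moment at which its call begins.
- robot.close_job(): hands the job in; it is judged then, once.
The state is a dict: "time": time; "joint_positions": joint angles; "qvel": joint speeds; "joint_torque": joint torques, N m; "tool_pos": TCP position; "ee_rot": TCP orientation; "wrist_force": force on the tool from outside, world axes, zero at the start; "wrist_torque": the same for the moment, N m; "width": finger opening in m; "finger_force": force on a finger pad.
Only numpy, scipy, OpenCV 4.12 (cv2) and the standard library are available. Lean on these libraries where they do the work, as an engineer would, in place of code of your own. Each camera call takes 0.05 s, during which the arm holds its last target. There are 200 camera calls.

## Task

The torque wrench is already sitting on the scooter's axle nut: tighten the nut (clockwise seen from above) until the wrench's knuckle breaks away, and stop there, without hauling the handle on to the end of the knuckle's give. Then lift the wrench off without loosening the nut and lay it gently in the steel tray, its whole length inside, leaving the other things on the bench where they are.

Things in the scene. Friction and masses are not known exactly. Their poses are not given: they have to be found in the camera images.
- wheel: Scooter front wheel lying flat, axle upright, on a single-sided violet fork held in a grey bench clamp; all fixed. Origin on the bench under the axle. Black tyre 202 mm across, its upper side 99 mm above the bench; hub face 108 mm, steel washer (40 mm across) to 110 mm. The fork's steerer and the clamp (up to 112 mm high) run off along its +y axis, 110 to 390 mm from the axle.
- nut (a joint): Turning of the plain steel axle nut, a round ring nut with four slots in its rim, rad: grows as it is tightened (clockwise from above). It runs against a small drag (0.4 N m, and stays where it is left) up to 0.90, where it is tight on the washer and stops. Starts at about 0.4.
- nut_top (a point): Centre of the nut's top face, on the axle's line, 124 mm above the bench. Nut 38 mm across, 14 mm high; the 16 mm threaded axle end stands 20 mm above it, up inside the wrench's socket, whose four dogs sit in the nut's slots with about 4 degrees of free play each way. 22 mm of straight lift frees the wrench.
- wrench_grip (a point): Middle of the wrench's black ribbed hand grip (29 mm thick, 114 mm long), on the handle's centreline, 195 mm from the socket's axis. Its x axis runs along the handle, away from the socket; z axis up when the socket points down. The loose wrench (0.31 kg, 282 mm long over all) sits on the nut with the handle level or drooping by up to 7 degrees, its centreline about 160 mm above the bench at the head.
- wrench_balance (a point): Balance point of the wrench, on the bare 18 mm thick round steel tube between knuckle and hand grip (bare from 66 to 142 mm from the socket's axis), 100 mm from the socket's axis; axes as wrench_grip. Good place to grip for lifting.
- wrench_end (a point): Free end of the handle, on its centreline, 266 mm from the socket's axis.
- socket_mouth (a point): Centre of the socket's open lower face, 45 mm below the handle's centreline at its head end; socket 37 mm across. Set on a flat floor the wrench rests on this face and on the end of the hand grip.
- breakaway (a joint): Give of the wrench's knuckle, an upright pin 40 mm from the socket's axis, rad: 0 = straight. A spring keeps it straight until the pull makes about 1.5 N m about the pin (10 N at the middle of the hand grip); then it breaks away and grows, at 1.5 to 1.9 N m, as the handle is pulled clockwise, to a dead stop at 0.38. Above 0.10 it has clearly tripped. It springs straight again when the pull is eased (a handle let go while tripped snaps back).
- tray: Open bare steel tray, fixed: 360 mm along its x axis, 180 mm along y, 22 mm high, walls and floor 3 mm thick; origin under its centre, on the bench. Empty.
- aerosol: Bystander: upright spray can, 52 mm across, 190 mm high; origin at its foot.
- sprayer: Bystander: upright black trigger-spray bottle, 58 x 88 mm, 220 mm high; origin at its foot.
- driver: Bystander: screwdriver lying on the bench; origin under its middle.

How it is judged:
On the way, in this order (a step that is already met when the one before it is completed fails the run):
1. the nut is home and the wrench's knuckle has broken away (value of joint breakaway above 0.08 rad and value of joint nut above 0.86 rad), for 0.1 s.
2. the wrench is lifted off the nut (z of socket_mouth in the frame of wheel above 0.147 m), for 0.05 s.
At the end, for the whole second after the job is handed in: Nut still tight (within 0.07 rad of home), wrench at rest in the tray, straight, with socket and handle end inside the tray's walls and down at its floor (socket mouth under 35 mm, handle end under 45 mm above the tray's underside) (value of joint nut above 0.83 rad and x of socket_mouth in the frame of tray between -0.178 and 0.178 m and y of socket_mouth in the frame of tray between -0.088 and 0.088 m and z of socket_mouth in the frame of tray below 0.035 m and x of wrench_end in the frame of tray between -0.178 and 0.178 m and y of wrench_end in the frame of tray between -0.088 and 0.088 m and z of wrench_end in the frame of tray below 0.045 m and value of joint breakaway below 0.05 rad and linear speed of wrench below 0.02 m/s); the robot touches nothing.
It fails at once if the handle is hauled on past the click, close to the end of the knuckle's give (over 0.30 rad) (value of joint breakaway above 0.3 rad).
It fails at once if the wrench is let fall, or let go under load so that it snaps round (over 0.7 m/s out of the hand) (contact force between the fingers and wrench below 0.05 N and linear speed of wrench above 0.7 m/s).
It fails at once if the wrench is knocked or pressed hard into the tray (over 70 N) (contact force between wrench and tray above 70 N).
It fails at once if another thing on the bench is shifted more than 30 mm (distance of any of aerosol, sprayer, driver from where it was at the start of the episode above 0.03 m).
It also fails if it takes over 62 s, if anything falls off the work surface, if the arm or the gripper's body presses on something with over 40 N, if the wrist force passes 120 N, or if a joint passes its speed limit or range.

## Working session

There is one attempt and no reset: what is moved stays moved. The work goes in short steps, Python scripts to look and compute and a tool call to move; the robot and the scene stay as the last step left them, time stands still between calls to the robot, and variables do not carry over. Pictures are saved under pics/ and viewed, at most 12 in all, crops included, and the job is handed in when it is done.

Besides the shell and the picture viewer there is one more tool, called after "Request:" by a JSON object that holds its "op" and its "data". move_arm: Moves the arm, as the interface text tells. Its arguments: {"type":"object","properties":{"deltas":{"type":"array","items":{"type":"number"}}},"required":["deltas"]}

```bash
mkdir -p pics; cat > h.py <<'E'
import numpy as np, cv2
from bench import robot
def snap(n,f):
    s=robot.snapshot(n); cv2.imwrite(f'pics/{f}.png',s['image'][...,::-1]); np.save(f'pics/{f}.npy',s,allow_pickle=True); return s
def load(f): return np.load(f'pics/{f}.npy',allow_pickle=True).item()
from scipy.spatial.transform import Rotation as R
def cam(s):
    o=np.array(s['orientation']); 
    return o if o.shape==(3,3) else R.from_euler('xyz',o).as_matrix()
def pt(s,u,v,z=None):
    f=240/np.tan(np.radians(s['fov_y'])/2)
    d=np.array([(u-s['cx'])/f,-(v-s['cy'])/f,-1]); w=cam(s)@d; o=np.array(s['origin'])
    if z is None: return o+w*s['depth'][int(v),int(u)]
    return o+w*(z-o[2])/w[2]
E
python3 - <<'E'
from h import *
for n in('top','side'):
    s=snap(n,n+'0'); print(n,s['fov_y'],s['cx'],s['cy'],s['origin'],s['orientation'],[k for k in s])
print(robot.get_obs())
E
```

```text
top 43.77164401163394 325.7620480039107 234.35645467089256 [0.26730312 0.02110179 1.38005264] [ 0.20224752 -0.00402748 -1.58635123] ['image', 'depth', 'fov_y', 'cx', 'cy', 'origin', 'orientation']
side 51.89524362482178 336.02788613141894 241.12929068334813 [0.02210536 0.70006522 0.66079673] [ 1.01060039  0.02319535 -2.51015904] ['image', 'depth', 'fov_y', 'cx', 'cy', 'origin', 'orientation']
{'time': 0.1, 'joint_positions': array([-1.33310028e+00,  8.79326611e-02,  1.37208361e+00, -2.16118760e-05,
        1.68358914e+00, -1.03084720e-01]), 'qvel': array([-0.00192607, -0.00220078, -0.00208932,  0.00011226,  0.00049925,
       -0.00028354]), 'joint_torque': array([ 2.52939884e-03, -3.41251624e+01, -3.03300798e+01,  7.21329404e-02,
        3.04296752e-02, -9.40237669e-05]), 'tool_pos': array([ 0.18370457, -0.51790016,  0.20440293]), 'ee_rot': array([-3.13958836e+00, -1.85752415e-04,  3.40778167e-01]), 'wrist_force': array([-0.29029411, -0.17607311,  0.40617966]), 'wrist_torque': array([-0.02734696,  0.00967745,  0.01683142]), 'finger_force': 0.0, 'width': 0.09401639324335088}
```

View pics/top0.png

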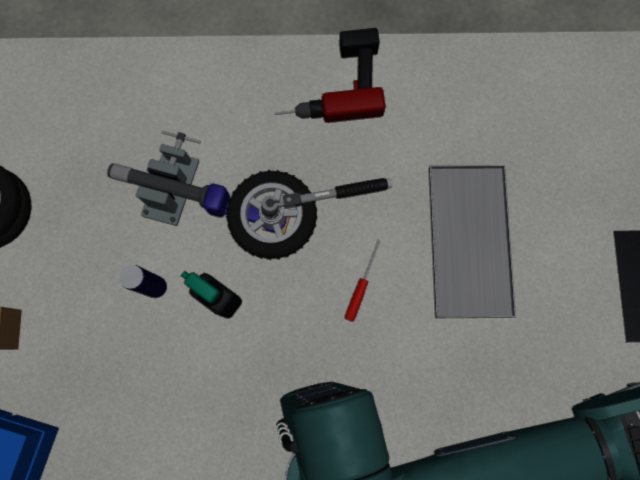

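View pics/side0.png

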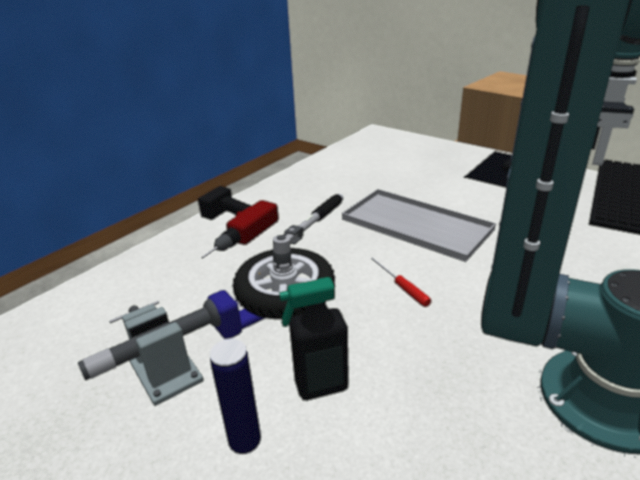

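Top: wrench head near (272,205), grip from (336,190) to (388,184). Tray corners are (430,167), (504,167), (513,317), (436,317), and the screwdriver runs from (350,318) to (378,241).

```bash
python3 - <<'E'
from h import *
s=load('top0')
for n,l,z in[('head',(272,205),None),('tube',(318,195),None),('grip',(362,187),None),('griptip',(386,184),None),('tip z.15',(390,183),.15),('head z.16',(270,207),.16),('tyreL',(228,215),.09),('tyreR',(317,215),.09),('tyreT',(270,170),.09),('tyreB',(275,259),.09),
 ('tr1',(430,167),.022),('tr2',(504,167),.022),('tr3',(513,317),.022),('tr4',(436,317),.022),('sd',(350,318),0.01),('sd2',(378,241),0.01),('bench',(400,400),None),('trayfloor',(470,240),None)]:
    print(n,pt(s,*l,z).round(3))
# wrench points in depth: z>.125 right of head
P=[]
for v in range(170,225):
    for u in range(262,400):
        d=s['depth'][v,u]
        if d>0:
            p=pt(s,u,v)
            if .13<p[2]<.2: P.append((*p,u,v))
P=np.array(P); 
for y0 in np.arange(P[:,1].max(),P[:,1].min(),-.02):
    q=P[(P[:,1]<=y0)&(P[:,1]>y0-.02)]
    if len(q): print(len(q),q.mean(0).round(3),'xr',q[:,0].min().round(3),q[:,0].max().round(3),'zmax',q[:,2].max().round(3))
im=s['image'][150:270,220:400,::-1]; cv2.imwrite('pics/c1.png',cv2.resize(im,None,fx=4.4,fy=4.4,interpolation=cv2.INTER_CUBIC))
E
```

```text
head [0.579 0.123 0.172]
tube [0.603 0.027 0.158]
grip [ 0.62  -0.066  0.157]
griptip [ 0.628 -0.118  0.149]
tip z.15 [ 0.63  -0.127  0.15 ]
head z.16 [0.578 0.129 0.16 ]
tyreL [0.579 0.228 0.09 ]
tyreR [0.576 0.031 0.09 ]
tyreT [0.682 0.135 0.09 ]
tyreB [0.478 0.124 0.09 ]
tr1 [ 0.705 -0.239  0.022]
tr2 [ 0.703 -0.415  0.022]
tr3 [ 0.349 -0.409  0.022]
tr4 [ 0.352 -0.235  0.022]
sd [ 0.353 -0.041  0.01 ]
sd2 [ 0.53  -0.111  0.01 ]
bench [ 0.17  -0.149 -0.003]
trayfloor [ 0.532 -0.33  -0.005]
158 [5.78000e-01 1.36000e-01 1.65000e-01 2.66070e+02 2.06304e+02] xr 0.564 0.599 zmax 0.182
147 [5.81000e-01 1.20000e-01 1.67000e-01 2.73946e+02 2.04796e+02] xr 0.566 0.599 zmax 0.18
124 [5.88000e-01 9.70000e-02 1.65000e-01 2.84992e+02 2.01323e+02] xr 0.578 0.603 zmax 0.175
128 [5.91000e-01 7.80000e-02 1.64000e-01 2.94031e+02 1.99930e+02] xr 0.58 0.607 zmax 0.175
92 [5.95000e-01 5.90000e-02 1.60000e-01 3.03163e+02 1.98391e+02] xr 0.583 0.606 zmax 0.17
78 [6.000e-01 3.800e-02 1.580e-01 3.130e+02 1.965e+02] xr 0.591 0.611 zmax 0.165
86 [6.04000e-01 1.80000e-02 1.57000e-01 3.22547e+02 1.94791e+02] xr 0.595 0.616 zmax 0.164
86 [ 6.08000e-01 -3.00000e-03  1.54000e-01  3.32372e+02  1.92837e+02] xr 0.598 0.624 zmax 0.162
123 [ 6.10000e-01 -2.20000e-02  1.56000e-01  3.41220e+02  1.91593e+02] xr 0.598 0.627 zmax 0.164
131 [ 6.15000e-01 -4.20000e-02  1.54000e-01  3.50710e+02  1.89634e+02] xr 0.602 0.632 zmax 0.165
122 [ 6.19000e-01 -6.20000e-02  1.52000e-01  3.60033e+02  1.88049e+02] xr 0.606 0.636 zmax 0.163
123 [ 6.22000e-01 -8.20000e-02  1.51000e-01  3.68992e+02  1.86512e+02] xr 0.609 0.639 zmax 0.162
127 [ 6.27000e-01 -1.02000e-01  1.49000e-01  3.78433e+02  1.84717e+02] xr 0.612 0.644 zmax 0.157
85 [ 6.30000e-01 -1.21000e-01  1.45000e-01  3.86988e+02  1.83471e+02] xr 0.617 0.643 zmax 0.152
```

View pics/c1.png

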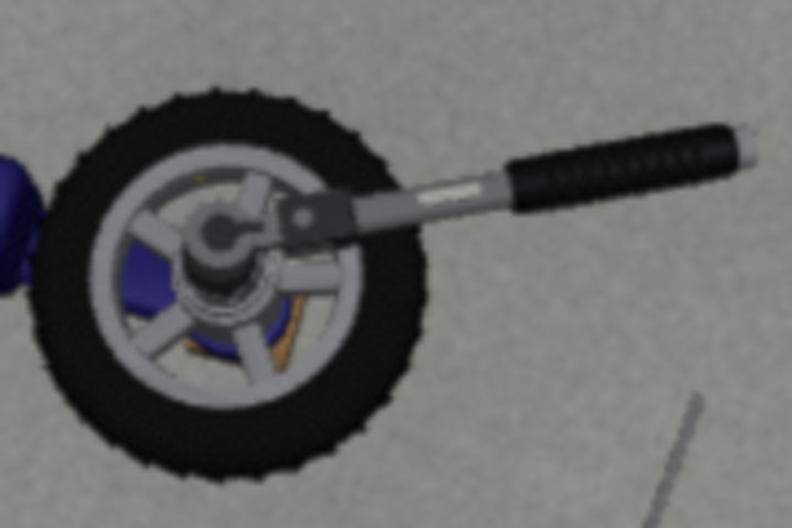

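Head axis is about (0.579, 0.130), and the handle points at yaw −79°, drooping 3–4°. The grip middle is about (0.618, −0.061, 0.150). Tray centre is (0.528, −0.325), long side along world x. I'm moving above the grip.

Request:
{"op": "move_arm", "data": {"deltas": [0,0,-1.42,56.2,-28.6,-1,-0.2,0,0,-1.42,56.2,-28.6,-1,-0.2,0,0,-1.42,56.2,-28.6,-1,-0.2,0,0,-1.42,56.2,-28.6,-1,-0.2,0,0,-1.42,56.2,-28.6,-1,-0.2,0,0,-1.42,56.2,-28.6,-1,-0.2,0,0,-1.42,56.2,-28.6,-1,-0.2,0,0,-1.42,56.2,-28.6,-1,-0.2]}}

```text
time: 0.9
tool_pos: [0.46, -0.2264, 0.2115]
ee_rot: [-3.141, -0.0, 1.547]
wrist_force: [0.4, -0.5, 0.9]
width: 0.0565
finger_force: 0.0
```

```bash
cat >> h.py <<'E'
def to(x,y,z,yaw):
    "print move rows' numbers from the current pose to tool-down pose"
    o=robot.get_obs(); Rt=R.from_euler('xyz',o['ee_rot']); Rg=R.from_euler('xyz',[np.pi,0,yaw])
    print('t',o['time'],'pos',o['tool_pos'].round(4),'rot',o['ee_rot'].round(3),'w',round(o['width'],4),'F',o['wrist_force'].round(2),'T',o['wrist_torque'].round(2))
    print('turn',(Rt.inv()*Rg).as_rotvec().round(3),'shift cm',(Rt.inv().apply(np.array([x,y,z])-o['tool_pos'])*100).round(2))
E
python3 -c "
from h import *
to(.618,-.061,.131,1.763)"
```

```text
t 0.9 pos [ 0.46   -0.2264  0.2115] rot [-3.141 -0.     1.547] w 0.0565 F [ 0.43 -0.5   0.88] T [-0.04 -0.09  0.07]
turn [-0.    -0.    -0.216] shift cm [16.91 15.4   8.04]
```

Request:
{"op": "move_arm", "data": {"deltas": [0,0,-0.2,15.5,14,0,-0.5,0,0,-0.2,15.5,14,0,-0.5,0,0,-0.2,15.5,14,0,-0.5,0,0,-0.2,15.5,14,0,-0.5,0,0,-0.2,15.5,14,0,-0.5,0,0,-0.2,15.5,14,0,-0.5,0,0,-0.2,15.5,14,0,-0.5,0,0,-0.2,15.5,14,0,-0.5]}}

```text
time: 1.7
tool_pos: [0.6028, -0.0791, 0.212]
ee_rot: [-3.141, 0.001, 1.739]
wrist_force: [0.2, -0.3, 0.6]
width: 0.0702
finger_force: 0.0
```

```bash
python3 -c "
from h import *
to(.618,-.061,.131,1.763)"
```

```text
t 1.7 pos [ 0.6028 -0.0791  0.212 ] rot [-3.141e+00  1.000e-03  1.739e+00] w 0.0702 F [ 0.19 -0.25  0.57] T [-0.03 -0.09 -0.02]
turn [-0.     0.001 -0.024] shift cm [1.53 1.8  8.1 ]
```

Request:
{"op": "move_arm", "data": {"deltas": [0,0,-0.02,1.5,1.8,4,-0.5,0,0,-0.02,1.5,1.8,4,-0.5,0,0,-0.02,1.5,1.8,4,-0.5,0,0,-0.02,1.5,1.8,4,-0.5]}}

```text
time: 2.1
tool_pos: [0.619, -0.0611, 0.1736]
ee_rot: [3.14, 0.001, 1.759]
wrist_force: [0.1, -0.1, -0.8]
width: 0.0703
finger_force: 0.0
```

```bash
python3 -c "
from h import *
to(.618,-.061,.131,1.763)
s=snap('top','top1')
P=[]
for v in range(165,225):
    for u in range(262,400):
        d=s['depth'][v,u]
        if d>0:
            p=pt(s,u,v)
            if .13<p[2]<.2: P.append((*p,u,v))
cv2.imwrite('pics/c2.png',cv2.resize(s['image'][120:270,220:440,::-1],None,fx=3.6,fy=3.6))
"
```

```text
t 2.1 pos [ 0.619  -0.0611  0.1736] rot [3.140e+00 1.000e-03 1.759e+00] w 0.0703 F [ 0.14 -0.05 -0.77] T [ 0.01 -0.11  0.  ]
turn [ 0.002  0.001 -0.004] shift cm [ 0.03 -0.1   4.26]
```

View pics/c2.png

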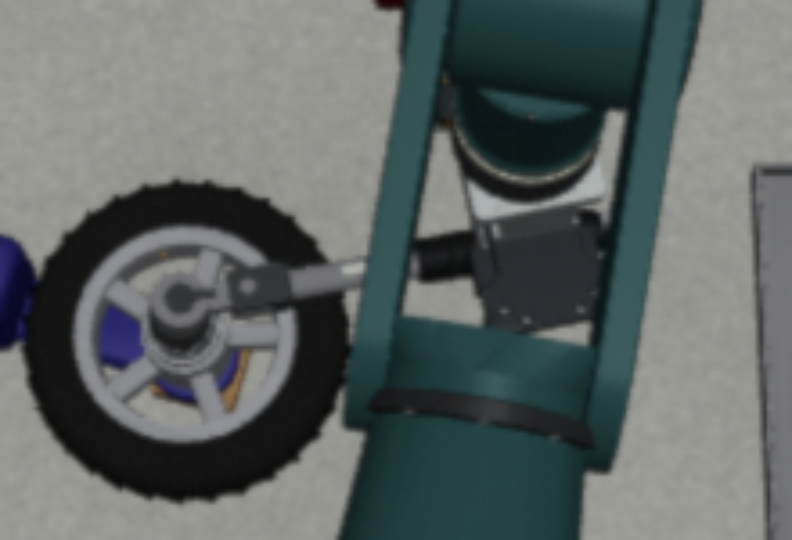

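The gripper straddles the grip and is aligned with the handle. Descending and closing.

Request:
{"op": "move_arm", "data": {"deltas": [0,0,0,0,-0.1,4.2,-0.5,0,0,0,0,-0.1,4.2,-0.5,0,0,0,0,-0.1,4.2,-0.5,0,0,0,0,-0.1,4.2,0.2,0,0,0,0,-0.1,4.2,0.6,0,0,0,0,-0.1,4.2,0.6,0,0,0,0,-0.1,4.2,0.6,0,0,0,0,-0.1,4.2,0.6]}}

```text
time: 2.95
tool_pos: [0.6181, -0.0599, 0.1302]
ee_rot: [3.141, 0.0, 1.761]
wrist_force: [-0.4, 0.8, -0.4]
width: 0.034
finger_force: 0.0
```

```bash
python3 -c "
from h import *
to(.618,-.061,.131,1.763)"
```

```text
t 2.95 pos [ 0.6181 -0.0599  0.1302] rot [3.141 0.    1.761] w 0.034 F [-0.37  0.8  -0.39] T [ 0.   -0.08 -0.02]
turn [ 0.001  0.    -0.002] shift cm [-0.1  -0.03 -0.08]
```

Request:
{"op": "move_arm", "data": {"deltas": [0,0,0,0,0,0,1,0,0,0,0,0,0,1,0,0,0.05,0.02,-0.97,0,1,0,0,0.1,0.1,-1.95,0,1,0,0,0.15,0.22,-2.91,0,1,0,0,0.2,0.39,-3.87,0,1,0,0,0.2,0.39,-3.87,0,1,0,0,0.2,0.39,-3.87,0,1]}}

```text
time: 3.75
tool_pos: [0.5798, -0.0633, 0.1303]
ee_rot: [3.14, -0.0, 1.562]
wrist_force: [1.6, 1.1, 1.3]
width: 0.027
finger_force: 30.0
```

```bash
python3 -c "
from h import *
to(.618,-.061,.131,1.763)"
```

```text
t 3.75 pos [ 0.5798 -0.0633  0.1303] rot [ 3.14  -0.     1.562] w 0.027 F [1.6  1.15 1.3 ] T [ 0.04 -0.42  0.02]
turn [ 0.002  0.    -0.201] shift cm [ 0.26  3.82 -0.06]
```

Gripped, with the nut turning at about 2 N, which matches the 0.4 N m drag. I'll continue the arc.

Request:
{"op": "move_arm", "data": {"deltas": [0,0,0.05,0.02,-0.97,0,1,0,0,0.1,0.1,-1.95,0,1,0,0,0.15,0.22,-2.91,0,1,0,0,0.2,0.39,-3.87,0,1,0,0,0.2,0.39,-3.87,0,1]}}

```text
time: 4.25
tool_pos: [0.5409, -0.0586, 0.1302]
ee_rot: [3.14, -0.001, 1.362]
wrist_force: [2.5, 1.8, 0.8]
width: 0.0272
finger_force: 30.0
```

```bash
python3 -c "
from h import *
to(.618,-.061,.131,1.763)"
```

```text
t 4.25 pos [ 0.5409 -0.0586  0.1302] rot [ 3.140e+00 -1.000e-03  1.362e+00] w 0.0272 F [2.46 1.77 0.78] T [ 0.2  -0.53 -0.06]
turn [ 0.001 -0.001 -0.401] shift cm [ 1.37  7.59 -0.06]
```

Request:
{"op": "move_arm", "data": {"deltas": [0,0,0.03,0.01,-0.59,0,1,0,0,0.06,0.04,-1.17,0,1,0,0,0.06,0.04,-1.17,0,1]}}

```text
time: 4.55
tool_pos: [0.53, -0.0559, 0.1301]
ee_rot: [3.14, -0.001, 1.303]
wrist_force: [3.4, 1.8, 0.5]
width: 0.0275
finger_force: 30.0
```

Request:
{"op": "move_arm", "data": {"deltas": [0,0,0.02,0,-0.39,0,1,0,0,0.04,0.02,-0.78,0,1,0,0,0.04,0.02,-0.78,0,1]}}

```text
time: 4.85
tool_pos: [0.522, -0.0535, 0.13]
ee_rot: [3.141, -0.001, 1.261]
wrist_force: [4.0, 3.7, 2.3]
width: 0.0273
finger_force: 30.0
```

Request:
{"op": "move_arm", "data": {"deltas": [0,0,0.02,0,-0.39,0,1,0,0,0.04,0.02,-0.78,0,1,0,0,0.04,0.02,-0.78,0,1]}}

```text
time: 5.15
tool_pos: [0.5146, -0.0509, 0.13]
ee_rot: [3.141, -0.001, 1.221]
wrist_force: [3.6, 3.1, 1.8]
width: 0.0273
finger_force: 30.0
```

Request:
{"op": "move_arm", "data": {"deltas": [0,0,0.02,0,-0.39,0,1,0,0,0.04,0.02,-0.78,0,1,0,0,0.04,0.02,-0.78,0,1]}}

```text
time: 5.45
tool_pos: [0.5088, -0.0486, 0.1307]
ee_rot: [3.137, -0.001, 1.181]
wrist_force: [6.8, 3.5, 0.8]
width: 0.0271
finger_force: 30.0
```

Request:
{"op": "move_arm", "data": {"deltas": [0,0,0.02,0,-0.39,0,1,0,0,0.04,0.02,-0.78,0,1,0,0,0.04,0.02,-0.78,0,1]}}

```text
time: 5.75
tool_pos: [0.5032, -0.0461, 0.1313]
ee_rot: [3.133, -0.002, 1.141]
wrist_force: [9.7, 0.9, 0.7]
width: 0.0272
finger_force: 30.0
```

Request:
{"op": "move_arm", "data": {"deltas": [0,0,0.02,0,-0.39,0,1,0,0,0.04,0.02,-0.78,0,1,0,0,0.04,0.02,-0.78,0,1]}}

```text
time: 6.05
tool_pos: [0.4968, -0.043, 0.1315]
ee_rot: [3.131, -0.002, 1.101]
wrist_force: [11.6, 0.3, 1.3]
width: 0.027
finger_force: 30.0
```

Request:
{"op": "move_arm", "data": {"deltas": [0,0,0.02,0,-0.39,0,1,0,0,0.04,0.02,-0.78,0,1,0,0,0.04,0.02,-0.78,0,1]}}

```text
time: 6.35
tool_pos: [0.4905, -0.0396, 0.1317]
ee_rot: [3.13, -0.003, 1.06]
wrist_force: [12.9, -0.6, -0.2]
width: 0.0276
finger_force: 30.0
```

```bash
python3 -c "
from h import *
to(.618,-.061,.131,1.763); print(robot.get_obs()['joint_positions'])"
```

```text
t 6.35 pos [ 0.4905 -0.0396  0.1317] rot [ 3.13e+00 -3.00e-03  1.06e+00] w 0.0276 F [12.94 -0.6  -0.17] T [-0.17 -2.3   0.  ]
turn [ 0.012  0.001 -0.703] shift cm [ 4.36 12.17  0.22]
[-1.95185323e-01 -2.46479681e-02  1.63253528e+00 -8.51410964e-04
  1.52175369e+00  3.15247274e-01]
```

```bash
python3 -c "
from h import *
s=snap('top','top2')
cv2.imwrite('pics/c3.png',cv2.resize(s['image'][150:270,220:380,::-1],None,fx=5,fy=5,interpolation=cv2.INTER_CUBIC))
"
```

```text
(no output)
```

View pics/c3.png

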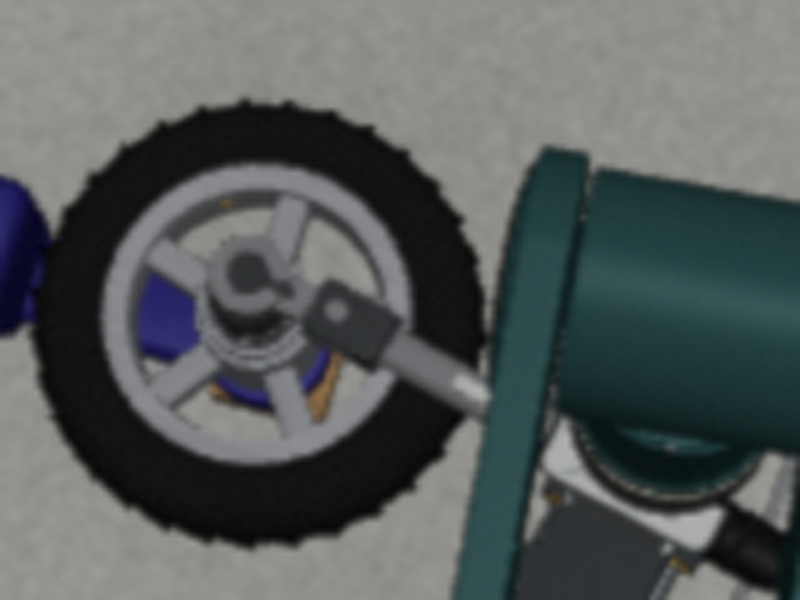

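Crop: head (248,275), pin (337,308), tube (482,394). The knuckle is bent about 9° (~0.15 rad), and the force matches a tripped knuckle. I'll nudge slightly for margin, hold, then ease back.

Request:
{"op": "move_arm", "data": {"deltas": [0,0,0.02,0,-0.39,0,1,0,0,0.02,0,-0.39,0,1,0,0,0.02,0,-0.39,0,1,0,0,0,0,0,0,1,0,0,-0.03,0,0.59,0,1,0,0,-0.06,0,1.17,0,1,0,0,-0.09,0,1.75,0,1,0,0,-0.09,0,1.75,0,1]}}

```text
time: 7.2
tool_pos: [0.5054, -0.0472, 0.1312]
ee_rot: [3.133, -0.003, 1.153]
wrist_force: [10.3, 3.1, 1.9]
width: 0.0274
finger_force: 30.1
```

Request:
{"op": "move_arm", "data": {"deltas": [0,0,-0.02,0,0.39,0,1,0,0,-0.02,0,0.39,0,1]}}

```text
time: 7.4
tool_pos: [0.5078, -0.0482, 0.1308]
ee_rot: [3.136, -0.003, 1.172]
wrist_force: [8.8, 3.9, 1.1]
width: 0.0273
finger_force: 30.0
```

Request:
{"op": "move_arm", "data": {"deltas": [0,0,-0.02,0,0.39,0,1,0,0,-0.02,0,0.39,0,1]}}

```text
time: 7.6
tool_pos: [0.5102, -0.0492, 0.1303]
ee_rot: [3.139, -0.003, 1.192]
wrist_force: [5.9, 5.0, 1.0]
width: 0.0274
finger_force: 30.0
```

Request:
{"op": "move_arm", "data": {"deltas": [0,0,-0.02,0,0.39,0,1,0,0,-0.02,0,0.39,0,1]}}

```text
time: 7.8
tool_pos: [0.5131, -0.0504, 0.1299]
ee_rot: [3.141, -0.003, 1.212]
wrist_force: [5.2, 5.6, 0.1]
width: 0.0276
finger_force: 30.0
```

Request:
{"op": "move_arm", "data": {"deltas": [0,0,-0.01,0.1,0.2,0,1,0,0,-0.02,0.2,0.39,0,1,0,0,-0.02,0.2,0.39,0,1]}}

```text
time: 8.1
tool_pos: [0.5163, -0.0514, 0.1295]
ee_rot: [-3.141, 0.001, 1.231]
wrist_force: [1.9, 0.8, 0.6]
width: 0.0271
finger_force: 30.0
```

Request:
{"op": "move_arm", "data": {"deltas": [0,0,0,0,0,0,0.1,0,0,0,0,0,0,0,0,0,0,0,0,0,-0.4,0,0,0,0,0,0,-0.5,0,0,0,0,0,0,-0.5]}}

```text
time: 8.6
tool_pos: [0.5161, -0.051, 0.1295]
ee_rot: [-3.141, 0.0, 1.231]
wrist_force: [0.3, -1.3, 0.1]
width: 0.0639
finger_force: 0.0
```

```bash
python3 -c "
from h import *
to(.618,-.061,.131,1.763)
s=snap('top','top3')
cv2.imwrite('pics/c4.png',cv2.resize(s['image'][150:270,220:380,::-1],None,fx=5,fy=5,interpolation=cv2.INTER_CUBIC))
"
```

```text
t 8.6 pos [ 0.5161 -0.051   0.1295] rot [-3.141  0.     1.231] w 0.0639 F [ 0.34 -1.27  0.09] T [-0.03 -0.08 -0.03]
turn [-0.001  0.    -0.532] shift cm [ 2.45  9.95 -0.16]
```

View pics/c4.png

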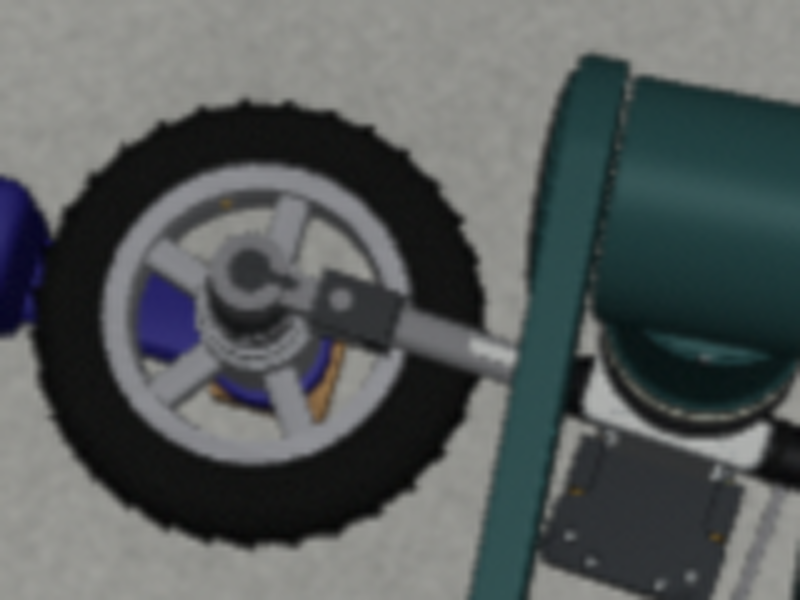

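The knuckle is straight again and the head has turned back only about 4.5°, within the free play. Sliding along to the balance point and gripping.

Request:
{"op": "move_arm", "data": {"deltas": [0,0,0,3,0,-0.3,-0.5,0,0,0,6,0,-0.5,-0.5,0,0,0,9.2,0,-0.5,-0.5,0,0,0,9.2,0,-0.5,-0.5,0,0,0,9.2,0,-0.5,-0.5]}}

```text
time: 9.15
tool_pos: [0.547, 0.0361, 0.1346]
ee_rot: [-3.141, 0.001, 1.232]
wrist_force: [-0.7, -0.2, 0.4]
width: 0.0705
finger_force: 0.0
```

```bash
python3 -c "
from h import *
to(.546,.0356,.135,1.231)
s=snap('side','side1')
cv2.imwrite('pics/c5.png',cv2.resize(s['image'][170:330,200:400,::-1],None,fx=3.7,fy=3.7,interpolation=cv2.INTER_CUBIC))
"
```

```text
t 9.15 pos [0.547  0.0361 0.1346] rot [-3.141e+00  1.000e-03  1.232e+00] w 0.0705 F [-0.71 -0.17  0.44] T [-0.05 -0.03  0.04]
turn [-0.     0.001  0.001] shift cm [-0.08 -0.08 -0.04]
```

View pics/c5.png

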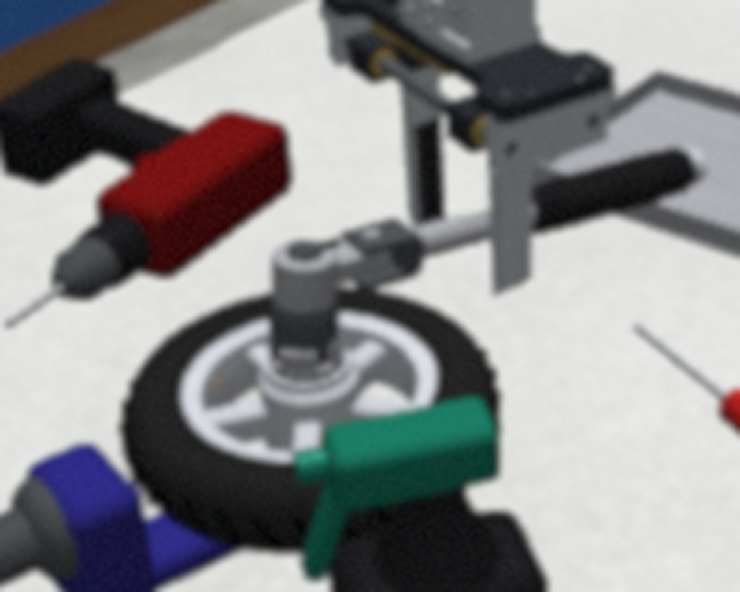

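The fingers straddle the bare tube between knuckle and grip. Closing.

Request:
{"op": "move_arm", "data": {"deltas": [0,0,0,0,0,0,0.4,0,0,0,0,0,0,0.6,0,0,0,0,0,0,0.7,0,0,0,0,0,0,1,0,0,0,0,0,0,1,0,0,0,0,0,0,1,0,0,0,0,0,0,1,0,0,0,0,0,0,1]}}

```text
time: 10.0
tool_pos: [0.5481, 0.0352, 0.1354]
ee_rot: [3.139, 0.001, 1.23]
wrist_force: [2.2, -2.7, 0.6]
width: 0.0173
finger_force: 30.0
```

Request:
{"op": "move_arm", "data": {"deltas": [0,0,0,0,0,-0.3,1,0,0,0,0,0,-0.6,1,0,0,0,0,0,-0.9,1,0,0,0,0,0,-0.9,1]}}

```text
time: 10.4
tool_pos: [0.5468, 0.0362, 0.1436]
ee_rot: [-3.14, -0.0, 1.231]
wrist_force: [1.4, 0.3, -3.2]
width: 0.017
finger_force: 30.0
```

Request:
{"op": "move_arm", "data": {"deltas": [0,0,0,0,0,-0.5,1,0,0,0,0,0,-1,1,0,0,0,0,0,-1.5,1,0,0,0,0,0,-2.2,1,0,0,0,0,0,-3,1,0,0,0,0,0,-4,1,0,0,0,0,0,-5.5,1,0,0,0,0,0,-5.5,1]}}

```text
time: 11.2
tool_pos: [0.5487, 0.0358, 0.2025]
ee_rot: [3.136, -0.002, 1.231]
wrist_force: [1.2, 0.4, -2.7]
width: 0.0172
finger_force: 29.9
```

```bash
python3 -c "
from h import *
to(.528,-.325,.20,1.231)
s=snap('side','side2')
cv2.imwrite('pics/c6.png',cv2.resize(s['image'][130:350,200:500,::-1],None,fx=2.6,fy=2.6,interpolation=cv2.INTER_CUBIC))
"
```

```text
t 11.2 pos [0.5487 0.0358 0.2025] rot [ 3.136e+00 -2.000e-03  1.231e+00] w 0.0172 F [ 1.23  0.35 -2.69] T [-0.02 -0.11  0.01]
turn [ 0.006 -0.002 -0.   ] shift cm [-34.71  10.08   0.25]
```

View pics/c6.png

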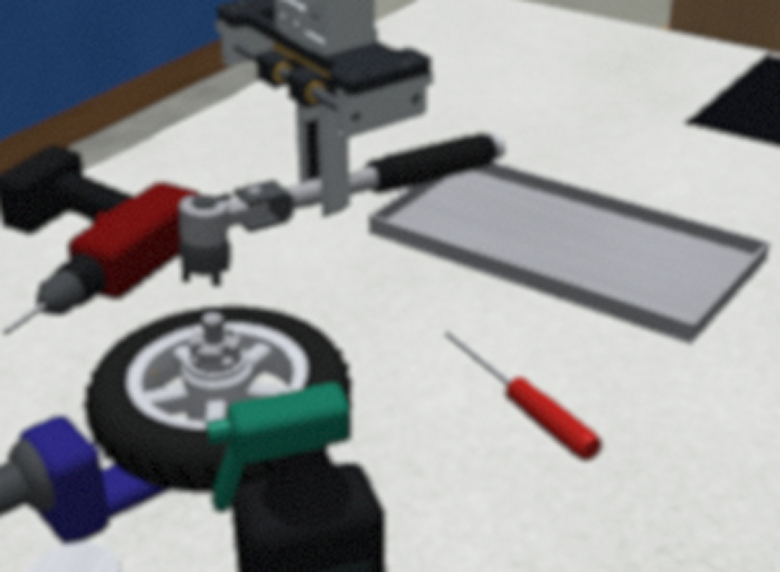

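Freed, with the nut and axle clear below. Measuring the droop in hand, then carrying the wrench over the tray.

```bash
cat >> h.py <<'E'
def droop(s,a,b):
    "a,b: pixel ends of the handle; prints top surface height near both"
    for t in np.linspace(0,1,9):
        u,v=np.array(a)*(1-t)+np.array(b)*t
        c=[pt(s,u,vv) for vv in range(int(v)-8,int(v)+9)]; c=[p for p in c if p[2]>.02]
        if c: m=max(c,key=lambda p:p[2]); print(m.round(3))
E
python3 -c "
from h import *
s=load('side2'); droop(s,(279,209),(388,186))"
```

```text
[0.582 0.127 0.241]
[0.574 0.098 0.235]
[0.554 0.083 0.234]
[0.558 0.037 0.239]
[0.022 0.7   0.661]
[ 0.526 -0.009  0.229]
[ 0.513 -0.037  0.227]
[ 0.504 -0.074  0.224]
[ 0.488 -0.101  0.221]
```

Request:
{"op": "move_arm", "data": {"deltas": [0,0,0.07,-1.5,0.5,-1,1,0,0,0.16,-4,1.4,-2,1,0,0,0.26,-7,2.5,-2,1,0,0,0.36,-10,3.6,-2,1,0,0,0.46,-13,4.7,-2,1,0,0,0.56,-16,5.8,-2,1,0,0,0.66,-19,6.9,-2,1,0,0,0.76,-22,8,-2,1]}}

```text
time: 12.05
tool_pos: [0.5488, -0.1994, 0.2182]
ee_rot: [-3.141, 0.001, 0.467]
wrist_force: [-0.2, 1.0, -2.8]
width: 0.0174
finger_force: 29.9
```

```bash
python3 -c "
from h import *
to(.552,-.325,.20,-.01)"
```

```text
t 12.05 pos [ 0.5488 -0.1994  0.2182] rot [-3.141e+00  1.000e-03  4.670e-01] w 0.0174 F [-0.19  1.04 -2.79] T [-0.04 -0.04 -0.05]
turn [-0.001  0.001  0.477] shift cm [-5.37 11.36  1.81]
```

Request:
{"op": "move_arm", "data": {"deltas": [0,0,0.1,-1.3,2.8,0,1,0,0,0.2,-2.6,5.6,0,1,0,0,0.3,-3.9,8.4,0,1,0,0,0.4,-5,10.6,0,1,0,0,0.477,-5.4,11.4,0,1,0,0,0.477,-5.4,11.4,0,1,0,0,0.477,-5.4,11.4,0,1,0,0,0.477,-5.4,11.4,0,1]}}

```text
time: 12.85
tool_pos: [0.5529, -0.3233, 0.2187]
ee_rot: [-3.141, 0.0, -0.004]
wrist_force: [0.1, 0.5, -2.9]
width: 0.0171
finger_force: 29.9
```

```bash
python3 -c "
from h import *
to(.552,-.325,.10,-.01)
s=snap('top','top4')
cv2.imwrite('pics/c7.png',cv2.resize(s['image'][140:340,380:580,::-1],None,fx=3,fy=3,interpolation=cv2.INTER_CUBIC))"
```

```text
t 12.85 pos [ 0.5529 -0.3233  0.2187] rot [-3.141  0.    -0.004] w 0.0171 F [ 0.07  0.51 -2.92] T [-0.03  0.05 -0.01]
turn [-0.001  0.     0.006] shift cm [-0.09  0.17 11.87]
```

View pics/c7.png

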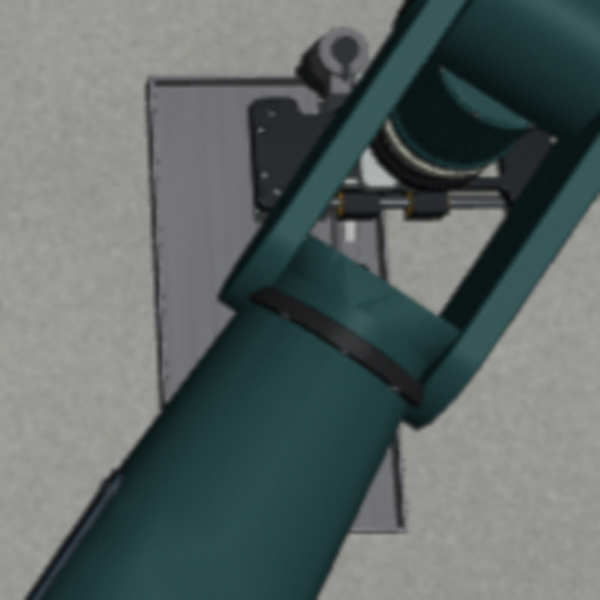

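Head at crop (343,47), displaced by parallax because of its height. Checking its true position.

```bash
python3 -c "
from h import *
s=load('top4'); print(pt(s,494,156),pt(s,496,214),pt(s,496,220))"
```

```text
[ 0.65029854 -0.32139716  0.25757149] [ 0.53608405 -0.32108324  0.24326424] [ 0.52380104 -0.31988505  0.24433019]
```

Request:
{"op": "move_arm", "data": {"deltas": [0,0.04,0,0,0,2,1,0,0.04,0,0,0,4.5,1,0,0.04,0,0,0.1,7,1,0,0.04,0,0,0.1,9.5,1,0,0.04,0,0,0.1,12,1,0,0.04,0,0,0.1,13.5,1,0,0.04,0,0,0.1,14,1,0,0.04,0,0,0.1,14,1]}}

```text
time: 13.7
tool_pos: [0.5528, -0.3249, 0.0785]
ee_rot: [-3.141, -0.039, -0.006]
wrist_force: [-0.1, -0.5, -2.6]
width: 0.0169
finger_force: 29.9
```

```bash
python3 -c "
from h import *
to(.552,-.325,.017,-.01)
s=snap('side','side3')
cv2.imwrite('pics/c8.png',cv2.resize(s['image'][150:310,300:520,::-1],None,fx=3.5,fy=3.5,interpolation=cv2.INTER_CUBIC))"
```

```text
t 13.7 pos [ 0.5528 -0.3249  0.0785] rot [-3.141 -0.039 -0.006] w 0.0169 F [-0.1  -0.52 -2.58] T [0.01 0.07 0.02]
turn [-0.    -0.039  0.004] shift cm [-0.32  0.02  6.15]
```

View pics/c8.png

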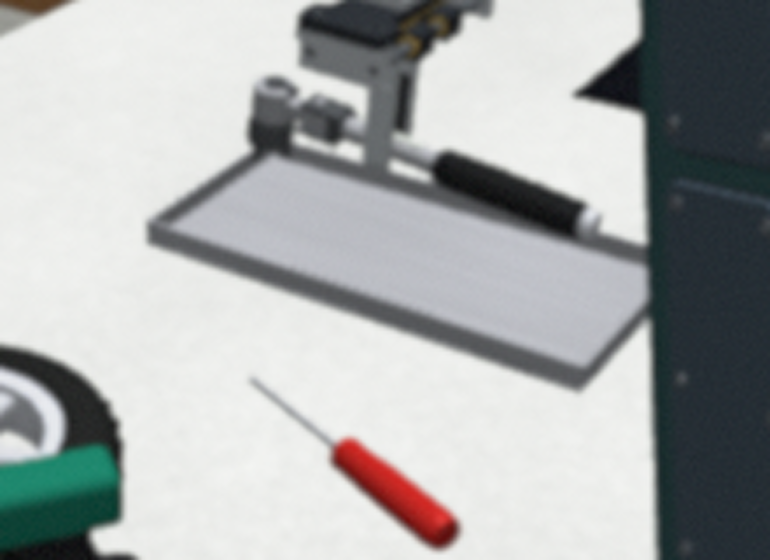

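Request:
{"op": "move_arm", "data": {"deltas": [0,0,0,-0.1,0,2,1,0,0,0,-0.2,0,3.5,1,0,0,0,-0.2,0,4.5,1,0,0,0,-0.2,0,5,1,0,0,0,-0.2,0,5.2,1,0,0,0,-0.2,0,5.2,1]}}

```text
time: 14.35
tool_pos: [0.5531, -0.3255, 0.0269]
ee_rot: [3.141, -0.04, -0.006]
wrist_force: [0.4, 0.3, -3.6]
width: 0.017
finger_force: 29.9
```

Request:
{"op": "move_arm", "data": {"deltas": [0,0,0,0,0,0.1,1,0,0,0,0,0,0.3,1,0,0,0,0,0,0.3,1]}}

```text
time: 14.65
tool_pos: [0.553, -0.3254, 0.0239]
ee_rot: [3.141, -0.04, -0.006]
wrist_force: [0.5, -0.1, -3.3]
width: 0.0175
finger_force: 29.9
```

Request:
{"op": "move_arm", "data": {"deltas": [0,0,0,0,0,0.1,1,0,0,0,0,0,0.2,1,0,0,0,0,0,0.2,1]}}

```text
time: 14.95
tool_pos: [0.5532, -0.3255, 0.022]
ee_rot: [3.141, -0.04, -0.006]
wrist_force: [-0.5, 0.2, -1.7]
width: 0.0172
finger_force: 29.9
```

Request:
{"op": "move_arm", "data": {"deltas": [0,0,0,0,0,0.1,1,0,0,0,0,0,0.2,1,0,0,0,0,0,0.2,1]}}

```text
time: 15.25
tool_pos: [0.5534, -0.3256, 0.0209]
ee_rot: [3.141, -0.041, -0.006]
wrist_force: [-2.2, 0.7, 2.8]
width: 0.0172
finger_force: 29.9
```

Request:
{"op": "move_arm", "data": {"deltas": [0,0,0,0,0,0.1,1,0,0,0,0,0,0.1,1]}}

```text
time: 15.45
tool_pos: [0.5534, -0.3257, 0.0207]
ee_rot: [3.14, -0.041, -0.006]
wrist_force: [-3.5, 2.6, 6.2]
width: 0.0176
finger_force: 29.9
```

```bash
python3 -c "
from h import *
to(.552,-.325,.017,-.01)
s=snap('side','side4')
cv2.imwrite('pics/c9.png',cv2.resize(s['image'][180:270,350:500,::-1],None,fx=5.3,fy=5.3,interpolation=cv2.INTER_CUBIC))"
```

```text
t 15.45 pos [ 0.5534 -0.3257  0.0207] rot [ 3.14  -0.041 -0.006] w 0.0176 F [-3.47  2.57  6.19] T [0.28 0.56 0.05]
turn [ 0.001 -0.041  0.004] shift cm [-0.16 -0.07  0.37]
```

View pics/c9.png

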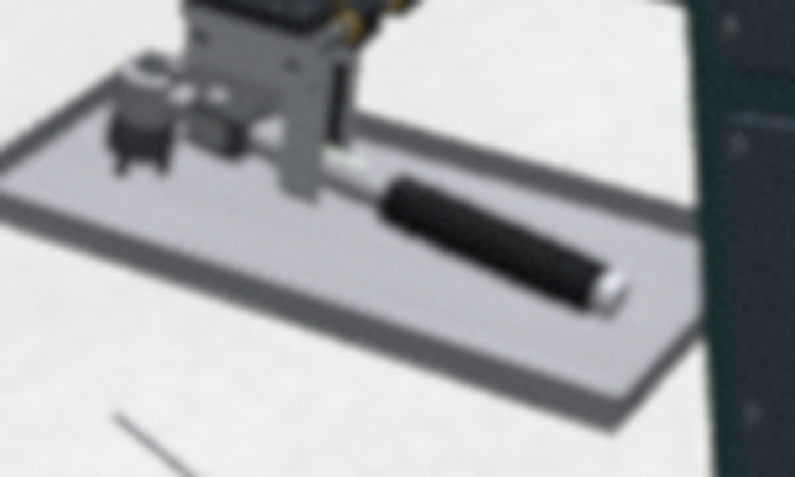

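The wrench lies in the tray, and the wrist moment suggests both ends are supported. Releasing gently.

Request:
{"op": "move_arm", "data": {"deltas": [0,0,0,0,0,-0.1,0.7,0,0,0,0,0,-0.1,0.55,0,0,0,0,0,-0.1,0.4,0,0,0,0,0,-0.1,0,0,0,0,0,0,-0.1,-0.3,0,0,0,0,0,-0.1,-0.4,0,0,0,0,0,-0.1,-0.4]}}

```text
time: 16.2
tool_pos: [0.5532, -0.3253, 0.0196]
ee_rot: [-3.142, -0.04, -0.006]
wrist_force: [-0.0, -0.3, -0.1]
width: 0.057
finger_force: 0.0
```

Request:
{"op": "move_arm", "data": {"deltas": [0,0,0,0,0,-1,-0.4,0,0,0,0,0,-3,-0.4,0,0,0,0,0,-6,-0.4,0,0,0,0,0,-10,-0.4,0,0,0,0,0,-14,-0.4,0,0,0,0,0,-17,-0.4,0,0,0,0,0,-17,-0.4]}}

```text
time: 16.9
tool_pos: [0.5487, -0.327, 0.1978]
ee_rot: [3.134, -0.051, -0.006]
wrist_force: [0.6, 0.2, 1.0]
width: 0.0657
finger_force: 0.0
```

```bash
python3 -c "
from h import *
s=snap('side','side5'); 
for q in [(378,192),(466,235),(440,222),(420,213)]: print(pt(s,*q).round(3))
cv2.imwrite('pics/c10.png',cv2.resize(s['image'][180:270,350:500,::-1],None,fx=5.3,fy=5.3,interpolation=cv2.INTER_CUBIC))
print(robot.get_obs()['time'],robot.get_obs()['tool_pos'])"
```

```text
[ 0.648 -0.323  0.065]
[ 0.387 -0.316  0.022]
[ 0.458 -0.314  0.037]
[ 0.517 -0.319  0.042]
16.95 [ 0.54766791 -0.32627009  0.19412164]
```

View pics/c10.png

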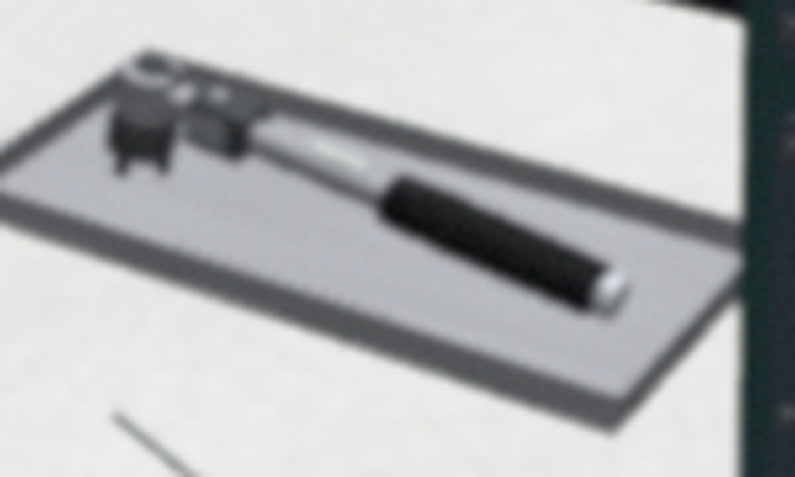

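The wrench lies flat and straight inside the tray: socket at (0.648, −0.323), handle end near (0.387, −0.316). The gripper is clear, so I'm handing in.

```bash
python3 -c "
from h import *
print(robot.close_job())"
```

```text
the job is handed in; nothing more can be done
None
```

I tightened the nut until the knuckle broke away (bent about 0.15–0.2 rad), then lifted the wrench off and laid it inside the tray. I handed the job in at about 17 s; no verdict came back, and the nut's final angle is inferred from force and images, not measured.

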